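# Set the boom tube to its depth band and lock the clamp

### The arm

A 6-joint arm with a two-finger parallel gripper is mounted at the origin on the work surface. World frame = base frame: x ahead of the robot, y to its left, z up, the work surface at z = 0. Lengths are in m, angles in rad, forces in N, time in s.
With the tool pointing down it reaches from about 0.35 to 0.975 m from the base axis. Payload 4.9 kg.
Tool frame: the origin (TCP) lies between the finger pads; the fingertips stand 22 mm ahead of it and the grasp point (between the pads) lies 3 mm ahead of it; z points along the fingers, y is the line along which they close (so a half turn about z gives the same grasp; the last joint's range is limited). The gripper opens to 85 mm and grips with 20 to 120 N. Pads are 22 mm wide; open, the fingers measure 114 mm over their backs; the gripper's body (76 mm by 85 mm) begins 54 mm behind the grasp point. The pads swing forward as they close: fully open they stand 13 mm farther back than shut.
Start: joints at [1.167, 0.053, 1.613, -0, 1.476, -0.119], TCP at [0.176, 0.6, 0.253] pointing down, gripper open.
Joint ranges: [-3.01, 3.01], [-1.01, 2.22], [0.06, 2.58], [-1.02, 4.17], [0.09, 2.62], [-3.14, 3.14]. Speed limits (rad/s): [2.57, 2.57, 3.14, 3.14, 3.14, 3.14].

### API

Orientations are given as a unit quaternion [w, x, y, z].
In Python, from plant import state, grab_frame, get_calibration, job_done, recognise, regions_of gives the robot as it stands.
- The arm moves only by the tool apply_moves, never from a script. Its argument "targets" is a list of rows, each an object with "translation": the shift along the tool's x, y, z normalised to -1 to 1, where 1 is 100 mm, a list of three; "twist": the turn about the tool's z normalised to -1 to 1, where 1 is 0.1 rad; "hand": the opening, from 0 (shut) to 1 (fully open). A call has 1 to 8 rows; each row shifts and turns the commanded pose from where the row before left it, along the tool's axes as they then stand; what a row does not reach is not made up. A row lasts 1/10 s, in which the tool goes at most 50 mm and 8.59 degrees, less where a joint would pass 70% of its speed; a pose out of reach is approached as far as the arm can. A call with a number of a shift or a turn outside -1 to 1 is refused whole. A call with a gripper value outside its range is refused whole. The fingers move at their own pace and stop on an object; the grip force is fixed at half the most. Time passes only in rows, so rows that do not move let the fingers close. It gives the time, the measured TCP pose, the force, the opening and the grip force at its end, in the units of the state.
- state(): the state, without advancing time (a new reading comes with each control period).
- grab_frame(name): name is "scene" or "top" or "wrist"; returns the picture (384x512x3 uint8, red, green, blue); there is no depth.
- get_calibration(name): a dict with "camera_matrix" (3x3 intrinsics, pixels), "pose" (4x4, takes a point from camera to world coordinates). Camera axes: x right, y up, looking along -z (the intrinsics and any distortion apply to the point x, -y, -z); pixel columns grow to the right and rows downward; lengths in m; the calibration is good to about 2 mm. A picture is of the moment at which its call begins: read the wrist's pose just before it. get_calibration takes no time and is no camera call; for the wrist camera it gives the pose at the moment of the call.
- job_done(): hands the job in; it is judged then, once.
Trained networks look in the newest picture that a camera, given by its name, has taken for a name from the list of things; names that differ only in an ending like _2 or _b are one class to them, and where a whole thing is asked for, a point or a joint stands for the part that bears it (a point fixed in the world has none). Each returns a list of dicts, best first, with "score" (0 to 1); they miss things now and then, are a little off and sometimes report something else, mostly with a low value. They report only what shows in the picture. A call takes as long as a camera call. They do not tell look-alikes from the thing itself.
- recognise(camera, query): "point" ([x, y, z] in m, in world coordinates, good to about 4 mm: the middle of the surface that is visible of it).
- regions_of(camera, query): "pixels" (384x512 bool, what is visible of it).
The state is a dict: "time": time; "joint_pos": joint angles; "joint_vel": joint speeds; "joint_efforts": joint torques, N m; "tool_pos": TCP position; "tool_rot": TCP orientation; "contact_force": force on the tool from outside, world axes, zero at the start; "ft_torque": the same for the moment, N m; "gripper_width": opening from 0.0 (shut) to 1.0 (fully open); "grasp_force": force on a finger pad.
Only numpy, scipy, OpenCV 4.12 (cv2) and the standard library are available. Lean on these libraries where they do the work, as an engineer would, in place of code of your own. Each camera call takes 0.05 s, during which the arm holds its last target. There are 200 camera calls.

### The job

The lamp-boom tube lies in the trough of the blue clamp stand. Slide it into the block's bore until the mouth of the bore stands at the middle of the tube's red band, and only then swing the yellow-gripped lever round to its stop to lock it, leaving the tube at that depth. Leave the other things on the bench where they are.

Things in the scene. Friction and masses are not known exactly. Their poses are not given: they have to be found in the camera images.
- clamp: Fixed clamp stand, placed and turned differently each time. Origin at bench level; its x is the sliding direction (trough towards bore), roughly to the robot's left; z up. Grey base plate: x -165 to +135 mm, y +-50 mm, 12 mm thick. Blue block: x +45 to +125 mm, y +-33 mm, top 95 mm above the bench. Straight 33 mm through-bore along x, with a 2 mm lead-in and no stop inside.
- trough (a point): Bottom line of the open aluminium V-trough at its outer end, on the stand's axis, x -150 mm. The trough runs to x +35 mm. Its two walls end 5.5 mm below the tube's axis (54.5 mm above the bench) and stand within 21 mm of it sideways, so fingertips can pass over them behind the tube; the outer end is open.
- mouth (a point): Centre of the bore's mouth, in the plane of the blue block's face towards the trough, 45 mm along the stand's x, 60 mm above the bench; axes as the stand's.
- tube: Loose round aluminium tube, 30 mm outside, 160 mm long, 0.16 to 0.28 kg, tail closed by a firm flat black plug. Origin at mid-length on the axis; x points to the leading end. It lies in the trough, axis 60 mm above the bench and in line with the bore, leading end 10 to 25 mm short of the mouth. Sliding takes about 1 to 4 N; it stays where pushing stops.
- tube_tip (a point): Centre of the tube's leading end face, 80 mm ahead of its origin.
- tube_tail (a point): Centre of the tube's black tail face, 80 mm behind its origin.
- band (a point): Middle (on the axis) of the red band painted round the tube, 10 mm wide, 20 mm ahead of the tube's origin, 60 mm behind the leading end.
- lever (a joint): Clamp lever on top of the block, turning level about an upright pin. At 0 it points along the stand's +y; it grows clockwise seen from above, to 1.571 at its stop, where it points along the stand's +x, away from the trough. Starts between 0.1 and 0.5 (unlocked). Friction holds it where it is left; about 2 N at the grip turns it.
- lever_pivot (a point): On the lever's upright pin, at the height of the grip's axis, 113 mm above the bench.
- lever_grip (a point): Middle of the lever's yellow round grip, 62.5 mm from the pin and 113 mm above the bench. The grip is 20 mm across and 45 mm long, along the lever (40 to 85 mm from the pin); under it is free space of at least 8 mm.
- screwdriver: Bystander: red-handled screwdriver, 190 mm, lying on the stand's -y side. Origin on its underside.
- spool: Bystander: blue solder spool, 54 mm across, 40 mm high, standing on the stand's +y side. Origin at the centre of its underside.
- multimeter: Bystander: orange multimeter lying flat, 150 x 78 x 38 mm. Origin at the centre of its underside.
- tape: Bystander: grey and yellow tape measure, 80 x 36 x 55 mm. Origin at the centre of its underside.
- cup: Bystander: green plastic cup, 76 mm across, 90 mm high. Origin at the centre of its underside.
- jar: Bystander: clear jar with a black cap, 70 mm across, 85 mm high. Origin at the centre of its underside.
Mind the look-alikes: they are no part of the job. There is more than one size of the tube; the job needs the largest.

How it is judged:
On the way, in this order (a step that is already met when the one before it is completed fails the run):
1. the tube rests in the bore with the mouth at the red band, the lever still unlocked (x of band in the frame of mouth between -0.006 and 0.006 m and y of tube_tip in the frame of mouth between -0.006 and 0.006 m and z of tube_tip in the frame of mouth between -0.006 and 0.006 m and angle between the x axis of tube and the x axis of clamp, either way round below 0.08 rad and linear speed of tube below 0.01 m/s and value of joint lever below 0.8 rad), for 0.2 s.
2. the lever is swung to its stop (value of joint lever above 1.4 rad), for 0.2 s.
At the end, for the whole second after the job is handed in: The tube lies in the bore with the middle of its red band within 6 mm of the plane of the mouth, its leading end within 6 mm of the bore's axis sideways and in height, in line with the bore within 0.08 rad, at rest (below 10 mm/s), and the lever stands beyond 1.4 rad (stop at 1.57) (x of band in the frame of mouth between -0.006 and 0.006 m and y of tube_tip in the frame of mouth between -0.006 and 0.006 m and z of tube_tip in the frame of mouth between -0.006 and 0.006 m and angle between the x axis of tube and the x axis of clamp, either way round below 0.08 rad and linear speed of tube below 0.01 m/s and value of joint lever above 1.4 rad); the robot touches nothing.
It fails at once if the lever is swung past 0.8 rad before the tube is at the depth of its band (mouth more than 8 mm from the band's middle) (value of joint lever above 0.8 rad and (x of band in the frame of mouth below -0.008 m or x of band in the frame of mouth above 0.008 m)).
It fails at once if a bystander is shoved more than 25 mm (distance of any of screwdriver, spool, multimeter, tape, cup, jar from where it was at the start of the episode above 0.025 m).
It also fails if it takes over 51 s, if anything falls off the work surface, if the arm or the gripper's body presses on something with over 40 N, if the wrist force passes 120 N, or if a joint passes its speed limit or range.

## Working session

There is one attempt and no reset: what is moved stays moved. The work goes in short steps, Python scripts to look and compute and a tool call to move; the robot and the scene stay as the last step left them, time stands still between calls to the robot, and variables do not carry over. Pictures are saved under pics/ and viewed, at most 10 in all, crops included, and the job is handed in when it is done.

Besides the shell and the picture viewer there is one more tool, called after "Call:" as name([rows], argument=value, ...), one row to a line, values as JSON. apply_moves: Moves the arm, as the interface text tells. Its arguments: {"type":"object","properties":{"targets":{"type":"array"}},"required":["targets"]}

```bash
mkdir -p pics; ls; python3 - <<'E'
from plant import *
import cv2,numpy as np
np.set_printoptions(precision=4,suppress=True)
for n in ("scene","top"):
    f=grab_frame(n); cv2.imwrite(f"pics/{n}0.png",f[:,:,::-1])
    for q in ("tube","clamp","lever","lever_grip","screwdriver","spool"):
        print(n,q,[(round(r['score'],2),np.round(r['point'],4)) for r in recognise(n,q)][:4])
    c=get_calibration(n);print(c)
s=state();print(s)
E
```

```text
pics
scene tube [(0.85, array([ 0.5765, -0.0219,  0.0685])), (0.68, array([ 0.7124, -0.1181,  0.0149])), (0.57, array([ 0.4196, -0.1497,  0.0166])), (0.19, array([0.4433, 0.4297, 0.0358]))]
scene clamp [(0.83, array([0.5851, 0.0543, 0.0151]))]
scene lever [(0.67, array([0.538 , 0.1309, 0.1162])), (0.17, array([0.586 , 0.0512, 0.0179]))]
scene lever_grip []
scene screwdriver [(0.69, array([0.6876, 0.0332, 0.0201])), (0.65, array([ 0.5701, -0.0221,  0.0727]))]
scene spool [(0.76, array([ 0.4651, -0.0238,  0.0369])), (0.42, array([0.5392, 0.1286, 0.1172]))]
{'camera_matrix': array([[453.8258,   0.    , 250.0754],
       [  0.    , 453.8258, 190.3324],
       [  0.    ,   0.    ,   1.    ]]), 'pose': array([[ 0.7415, -0.4516,  0.4961,  1.2042],
       [ 0.6706,  0.4781, -0.5672, -0.7457],
       [ 0.019 ,  0.7533,  0.6574,  0.9743],
       [ 0.    ,  0.    ,  0.    ,  1.    ]])}
top tube [(0.94, array([ 0.562 , -0.0082,  0.0725])), (0.63, array([ 0.4069, -0.1419,  0.0184])), (0.57, array([ 0.7056, -0.1061,  0.0197]))]
top clamp [(0.74, array([0.5479, 0.0472, 0.0114]))]
top lever [(0.64, 
[... 386 characters left out ...]
ose': array([[-0.0239,  0.9892, -0.1446,  0.388 ],
       [-0.9992, -0.0282, -0.0273, -0.0056],
       [-0.0311,  0.1438,  0.9891,  1.0707],
       [ 0.    ,  0.    ,  0.    ,  1.    ]])}
{'time': 0.7, 'joint_pos': array([ 1.167 ,  0.0527,  1.6129,  0.0001,  1.476 , -0.119 ]), 'joint_vel': array([-0.001 ,  0.0004,  0.0016, -0.0007,  0.0015,  0.0006]), 'joint_efforts': array([ -0.    , -39.3552, -37.0367,  -0.    ,   0.0004,   0.    ]), 'tool_pos': array([0.1756, 0.5998, 0.2533]), 'tool_rot': array([-0.    ,  0.1419,  0.9899,  0.    ]), 'contact_force': array([-0.3572, -0.681 , -0.0557]), 'ft_torque': array([-0.0349,  0.0464, -0.0048]), 'grasp_force': 0.0, 'gripper_width': 0.9998189785818459}
```

View pics/scene0.png

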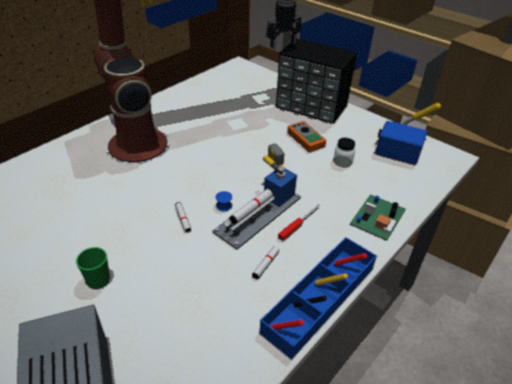

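View pics/top0.png

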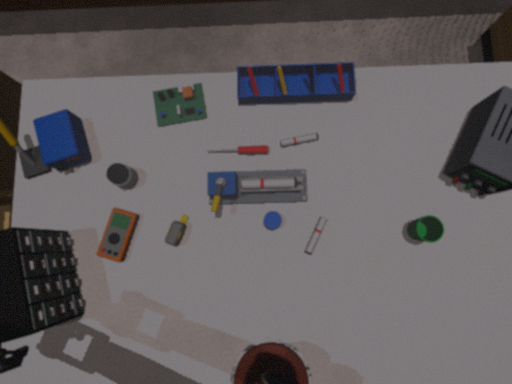

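The top view shows three tube look-alikes. The one in the trough is at top (270,184) / scene (250,208). Two smaller loose ones are at top (299,140) and (316,235), scene (265,262) and (183,217). I choose the one in the trough, since it is the largest and lies in the stand. The lever is at top (217,197). I'll check this in a close crop and fit the stand's axis.

```bash
cat > h.py <<'E'
from plant import *
import cv2,numpy as np
np.set_printoptions(precision=4,suppress=True)
def ray(c,u,v,z):
    K=c['camera_matrix'];P=c['pose'];d=np.array([(u-K[0,2])/K[0,0],-(v-K[1,2])/K[1,1],-1.])
    d=P[:3,:3]@d;o=P[:3,3];return (o+d*(z-o[2])/d[2])
def proj(c,p):
    K=c['camera_matrix'];P=c['pose'];q=P[:3,:3].T@(np.asarray(p,float)-P[:3,3]);return np.array([K[0,2]+K[0,0]*q[0]/-q[2],K[1,2]+K[1,1]*q[1]/q[2]])
E
python3 - <<'E'
from h import *
f=cv2.imread('pics/top0.png')
cv2.imwrite('pics/topcrop.png',cv2.resize(f[130:250,190:340],None,fx=5,fy=5,interpolation=cv2.INTER_CUBIC))
c=get_calibration('top')
for q in('tube','lever','clamp'):
    r=regions_of('top',q)
    for k in r[:2]:
        ys,xs=np.nonzero(k['pixels'])
        (cx,cy),(w,h),a=cv2.minAreaRect(np.c_[xs,ys].astype(np.float32))
        print(q,k['score'],cx,cy,w,h,a,'z60',ray(c,cx,cy,.06))
print(get_calibration('wrist'))
E
```

```text
tube 0.83 268.53045654296875 182.91563415527344 10.5941162109375 55.23599624633789 88.09085083007812 z60 [ 0.5662 -0.0107  0.06  ]
tube 0.61 315.3608093261719 234.89456176757812 6.780108451843262 38.06708908081055 24.623563766479492 z60 [ 0.4116 -0.1401  0.06  ]
lever 0.54 216.82431030273438 193.94595336914062 11.101740837097168 35.437347412109375 17.10272979736328 z60 [0.5378 0.1416 0.06  ]
clamp 0.93 257.0803527832031 186.5498504638672 39.46562957763672 100.2527847290039 84.9363784790039 z60 [0.5563 0.0231 0.06  ]
clamp 0.63 216.94955444335938 193.8348846435547 8.620436668395996 33.236572265625 16.699243545532227 z60 [0.5381 0.1412 0.06  ]
{'camera_matrix': array([[301.9732,   0.    , 258.718 ],
       [  0.    , 301.9732, 186.3457],
       [  0.    ,   0.    ,   1.    ]]), 'pose': array([[ 0.2805, -0.9246, -0.2579,  0.1101],
       [ 0.9599,  0.2704,  0.0746,  0.62  ],
       [ 0.0007, -0.2684,  0.9633,  0.3736],
       [ 0.    ,  0.    ,  0.    ,  1.    ]])}
```

View pics/topcrop.png

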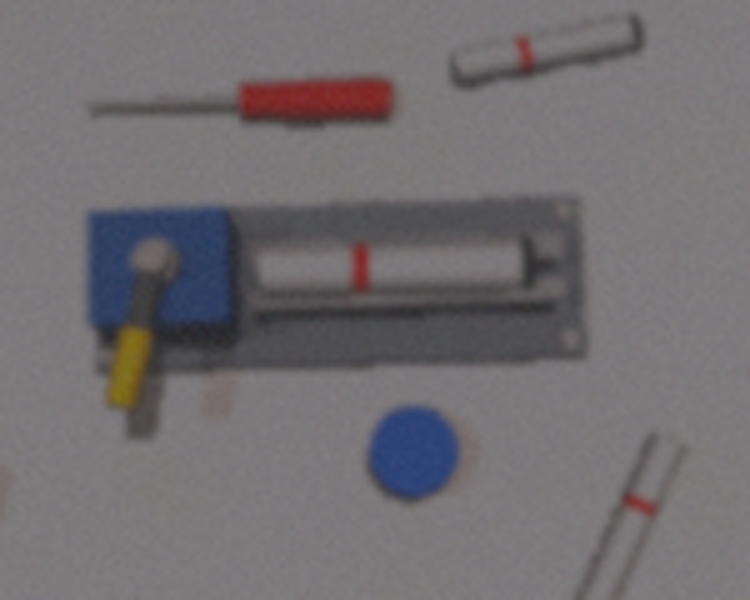

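The chosen tube lies in the trough: crop (255–535, 262), red band at (361,267), black tail at (535,258). The lever grip is at (130,367), unlocked. The two other banded tubes are shorter, loose and off the stand. Next I'll fit the stand pose.

```bash
cat >> h.py <<'E'
from scipy.optimize import least_squares
def W(p,q): 
    c,s=np.cos(p[2]),np.sin(p[2]);return np.array([p[0]+c*q[0]-s*q[1],p[1]+s*q[0]+c*q[1],q[2]])
def S(p,q):
    c,s=np.cos(p[2]),np.sin(p[2]);d=np.asarray(q)-[p[0],p[1],0];return np.array([c*d[0]+s*d[1],-s*d[0]+c*d[1],d[2]])
def fit(c,obj,pix,p0):
    r=least_squares(lambda p:np.concatenate([proj(c,W(p,o))-x for o,x in zip(obj,pix)]),p0,loss='soft_l1');return r
E
python3 - <<'E'
from h import *
c=get_calibration('top')
mm=1e-3
obj=np.array([[-165,-50,12],[-165,50,12],[125,-33,95],[45,-33,95],[125,33,95],[45,33,95]])*mm
cr=np.array([[578,197],[585,355],[88,212],[229,208],[98,325],[237,323]])/5+[189.6,129.6]
r=fit(c,obj,cr,[.57,.04,np.pi/2]);p=r.x
print(p,r.fun.reshape(-1,2))
for n,u,z in(('tail',(535,258),.06),('band',(361,267),.075),('tip',(255,270),.06),('piv',(155,258),.125),('grip',(130,367),.123)):
    w=ray(c,u[0]/5+189.6,u[1]/5+129.6,z);print(n,w,S(p,w))
w=get_calibration('wrist');s=state()
from scipy.spatial.transform import Rotation as R
q=s['tool_rot'];T=R.from_quat([q[1],q[2],q[3],q[0]]).as_matrix()
print('cam in tool',T.T@(w['pose'][:3,3]-s['tool_pos']),T.T@w['pose'][:3,:3])
print(s['time'])
E
```

```text
[0.5645 0.0375 1.5797] [[ 0.6862 -0.4109]
 [ 1.0288  0.2234]
 [ 0.3104  0.1336]
 [ 0.035  -0.15  ]
 [-1.4054  0.391 ]
 [-1.0101 -0.2549]]
tail [ 0.5688 -0.0929  0.06  ] [-0.1304 -0.0032  0.06  ]
band [0.5638 0.0088 0.075 ] [-0.0287  0.0009  0.075 ]
tip [0.5665 0.0713 0.06  ] [ 0.0338 -0.0023  0.06  ]
piv [0.5634 0.1214 0.125 ] [0.084  0.0004 0.125 ]
grip [0.5035 0.1359 0.123 ] [0.099  0.0601 0.123 ]
cam in tool [ 0.0686  0.0009 -0.1203] [[ 0.0005  0.9633  0.2684]
 [ 1.     -0.0003 -0.0008]
 [-0.0007  0.2684 -0.9633]]
0.85
```

Call:
apply_moves([
  {"translation":[0,0,0],"twist":-1,"hand":0},
  {"translation":[0,0,0],"twist":-1,"hand":0},
  {"translation":[0,0,0],"twist":-0.94,"hand":0},
  {"translation":[-0.22,-0.42,0],"twist":0,"hand":0},
  {"translation":[-0.22,-0.42,0],"twist":0,"hand":0},
  {"translation":[-0.22,-0.42,0],"twist":0,"hand":0},
  {"translation":[-0.22,-0.42,0],"twist":0,"hand":0},
  {"translation":[-0.22,-0.42,0],"twist":0,"hand":0},
])

```text
time: 1.65
tool_pos: [0.288, 0.3893, 0.2536]
tool_rot: [0.0, -0.005, 1.0, 0.0]
contact_force: [0.8, -0.3, -0.5]
gripper_width: -0.002
grasp_force: 0.0
```

Call:
apply_moves([
  {"translation":[-0.22,-0.42,0],"twist":0,"hand":0},
  {"translation":[-0.22,-0.42,0],"twist":0,"hand":0},
  {"translation":[-0.22,-0.42,0],"twist":0,"hand":0},
  {"translation":[-0.22,-0.42,0],"twist":0,"hand":0},
  {"translation":[-0.22,-0.42,0],"twist":0,"hand":0},
  {"translation":[-0.22,-0.42,0],"twist":0,"hand":0},
  {"translation":[-0.22,-0.42,0],"twist":0,"hand":0},
  {"translation":[-0.22,-0.42,0],"twist":0,"hand":0},
])

```text
time: 2.45
tool_pos: [0.4672, 0.0545, 0.2537]
tool_rot: [0.001, -0.004, 1.0, 0.0]
contact_force: [0.4, 0.5, 0.1]
gripper_width: -0.003
grasp_force: 0.0
```

```bash
python3 - <<'E'
from h import *
import json
c=get_calibration('wrist');f=grab_frame('wrist')[:,:,::-1]
np.savez('w1.npz',K=c['camera_matrix'],P=c['pose']);cv2.imwrite('pics/w1.png',f)
cv2.imwrite('pics/w1b.png',cv2.resize(f,(768,576),interpolation=cv2.INTER_CUBIC))
E
```

```text
(no output)
```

View pics/w1b.png

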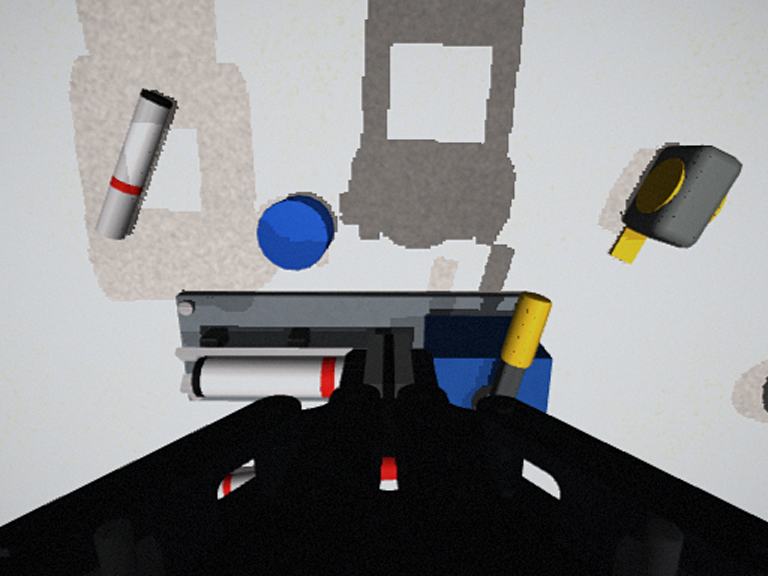

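The wrist picture shows (at 1.5× scale) the plate corner at (177,292), the block's upper right corner at (552,358) and its foot corner at (425,317). The tube's black tail is at (194,378), the band at (320–341,378), and the grip from (536,297) to (518,364).

```bash
python3 - <<'E'
from h import *
d=np.load('w1.npz');c=dict(camera_matrix=d['K'],pose=d['P'])
mm=1e-3
obj=np.array([[-165,50,12],[45,33,12],[125,33,95]])*mm
pix=np.array([[177,292],[425,317],[552,358]])/1.5
r=fit(c,obj,pix,[.5645,.0375,1.58]);p=r.x;print(p,r.fun.reshape(-1,2))
for P in (p,np.array([.5645,.0375,1.5797])):
  for n,u,z in(('tail',(194,378),.072),('band',(330.5,378),.0733),('gripend',(536,297),.113),('gripin',(518,364),.113),('gripmid',(527,330),.120)):
    w=ray(c,u[0]/1.5,u[1]/1.5,z);print(n,w,S(P,w))
E
```

```text
[0.5639 0.0426 1.5655] [[-1.561   0.2728]
 [-0.0445 -1.3624]
 [ 1.0183  0.7635]]
tail [ 0.5601 -0.0863  0.072 ] [-0.1289  0.0032  0.072 ]
band [0.5585 0.0144 0.0733] [-0.0282  0.0053  0.0733]
gripend [0.4821 0.1454 0.113 ] [0.1024 0.0824 0.113 ]
gripin [0.5266 0.1384 0.113 ] [0.0956 0.0379 0.113 ]
gripmid [0.5007 0.1396 0.12  ] [0.0967 0.0637 0.12  ]
tail [ 0.5601 -0.0863  0.072 ] [-0.1238  0.0055  0.072 ]
band [0.5585 0.0144 0.0733] [-0.023   0.0062  0.0733]
gripend [0.4821 0.1454 0.113 ] [0.1087 0.0814 0.113 ]
gripin [0.5266 0.1384 0.113 ] [0.1012 0.037  0.113 ]
gripmid [0.5007 0.1396 0.12  ] [0.1027 0.0629 0.12  ]
```

Call:
apply_moves([
  {"translation":[-0.19,-0.37,0],"twist":0,"hand":0},
  {"translation":[-0.19,-0.37,0],"twist":0,"hand":0},
  {"translation":[-0.19,-0.37,0],"twist":0,"hand":0},
  {"translation":[-0.19,-0.37,0],"twist":0,"hand":0},
  {"translation":[-0.19,-0.37,0],"twist":0,"hand":0},
  {"translation":[0,0,0.45],"twist":0,"hand":0},
  {"translation":[0,0,0.45],"twist":0,"hand":0},
  {"translation":[0,0,0.45],"twist":0,"hand":0},
])

```text
time: 3.3
tool_pos: [0.5637, -0.1282, 0.1173]
tool_rot: [0.001, -0.004, 1.0, -0.0]
contact_force: [0.2, 0.2, -0.5]
gripper_width: -0.002
grasp_force: 0.0
```

Call:
apply_moves([
  {"translation":[0,0,0.34],"twist":0,"hand":0},
  {"translation":[0,0,0],"twist":0,"hand":0},
])

```text
time: 3.5
tool_pos: [0.5589, -0.1261, 0.078]
tool_rot: [-0.006, -0.005, 1.0, 0.002]
contact_force: [0.4, 0.4, -0.4]
gripper_width: 0.003
grasp_force: 0.0
```

```bash
python3 - <<'E'
from h import *
c=get_calibration('wrist');f=grab_frame('wrist')[:,:,::-1]
np.savez('w2.npz',K=c['camera_matrix'],P=c['pose'])
cv2.imwrite('pics/w2.png',cv2.resize(f,(768,576),interpolation=cv2.INTER_CUBIC))
E
```

```text
(no output)
```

View pics/w2.png

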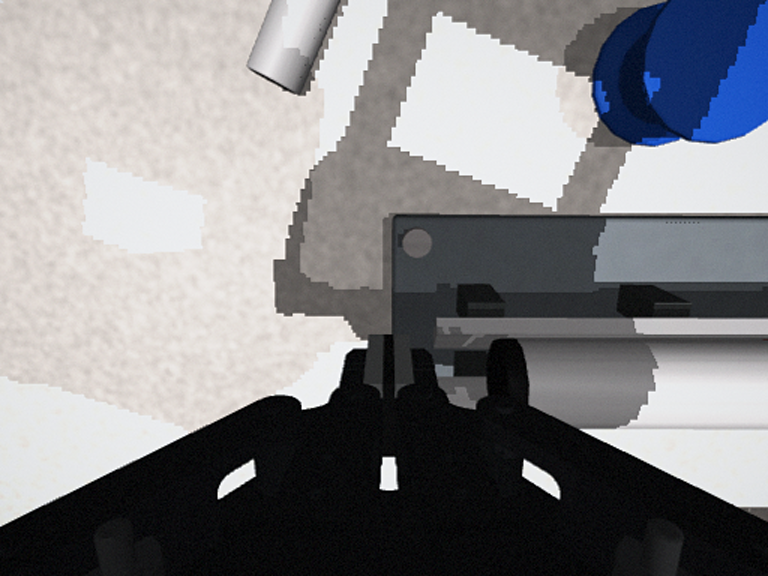

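Call:
apply_moves([
  {"translation":[0,0,0],"twist":0,"hand":0},
  {"translation":[0,0.1,0],"twist":0,"hand":0},
])

```text
time: 3.75
tool_pos: [0.5655, -0.1188, 0.0878]
tool_rot: [0.003, -0.004, 1.0, -0.001]
contact_force: [0.5, 0.4, -0.4]
gripper_width: -0.001
grasp_force: 0.0
```

Call:
apply_moves([
  {"translation":[0,0,0.03],"twist":0,"hand":0},
  {"translation":[0,0.1,0],"twist":0,"hand":0},
  {"translation":[0,0.1,0],"twist":0,"hand":0},
  {"translation":[0,0.1,0],"twist":0,"hand":0},
  {"translation":[0,0.1,0],"twist":0,"hand":0},
])

```text
time: 4.25
tool_pos: [0.5634, -0.0771, 0.0821]
tool_rot: [0.001, -0.005, 1.0, -0.001]
contact_force: [-0.4, -3.4, 1.9]
gripper_width: -0.005
grasp_force: 1.4
```

Call:
apply_moves([
  {"translation":[0,0.1,0],"twist":0,"hand":0},
  {"translation":[0,0.1,0],"twist":0,"hand":0},
  {"translation":[0,0.08,0],"twist":0,"hand":0},
  {"translation":[0,0,0],"twist":0,"hand":0},
])

```text
time: 4.65
tool_pos: [0.5621, -0.048, 0.0808]
tool_rot: [-0.001, -0.005, 1.0, 0.001]
contact_force: [-1.3, 0.2, 0.1]
gripper_width: 0.001
grasp_force: 0.0
```

```bash
python3 - <<'E'
from h import *
c=get_calibration('wrist');f=grab_frame('wrist')[:,:,::-1];print(state()['tool_pos'])
np.savez('w3.npz',K=c['camera_matrix'],P=c['pose'])
g=grab_frame('scene')[:,:,::-1]
a=cv2.resize(f,(768,576),interpolation=cv2.INTER_CUBIC)[176:476]
b=cv2.resize(g[155:255,205:315],(330,300),interpolation=cv2.INTER_CUBIC)
cv2.imwrite('pics/w3.png',np.vstack([a,np.hstack([b,np.zeros((300,438,3),np.uint8)])]))
E
```

```text
[ 0.562  -0.0485  0.0806]
```

View pics/w3.png

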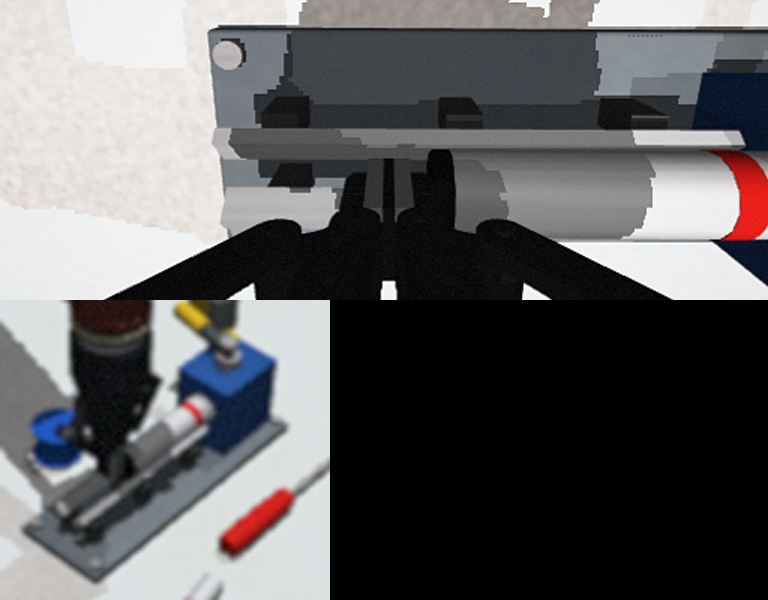

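The tube is in the bore's mouth and aligned. The band is still outside: wrist band's left edge at (738,195), block foot corner at (698,73), scene-crop band at (192,411) against bore entry at about (212,401). I'll work out the remaining distance.

```bash
python3 - <<'E'
from h import *
d=np.load('w3.npz');c=dict(camera_matrix=d['K'],pose=d['P'])
obj=np.array([[-165,50,12],[45,33,12]])*1e-3
pix=np.array([[210,204],[698,249]])/1.5
r=fit(c,obj,pix,[.5645,.040,1.572]);p=r.x;print(p,r.fun)
t=np.linspace(0,2*np.pi,721)
def ring(b,P,c,k):
    return np.array([proj(c,W(P,[b,.015*np.sin(a),.06+.015*np.cos(a)])) for a in t])*k
for P in (p,[.5645,.040,1.572]):
  for px in ((708,327),(739,371),(736,400)):
    bs=np.arange(-.01,.06,.0005)
    e=[np.hypot(*(ring(b,P,c,1.5)-px).T).min() for b in bs];i=np.argmin(e);print('leftedge',px,bs[i],e[i])
# scene
cs=get_calibration('scene')
print('mouth ring centre/top scene crop', [(proj(cs,W(p,q))-[205,155])*3 for q in([.045,0,.06],[.045,0,.075],[.025,0,.075],[.125,-.033,.095],[.045,.033,.095],[.045,-.033,.095])])
E
```

```text
[0.5648 0.0424 1.571 ] [-2.6486  0.0146  3.7298  0.2843]
leftedge (708, 327) 0.021500000000000026 0.5806548929248637
leftedge (739, 371) 0.043000000000000045 0.3346827228324929
leftedge (736, 400) 0.03750000000000004 0.39112087191078376
leftedge (708, 327) 0.02500000000000003 0.029349099192182638
leftedge (739, 371) 0.022000000000000026 0.39926535868774576
leftedge (736, 400) 0.03950000000000004 0.0779940650454329
mouth ring centre/top scene crop [array([201.0213, 107.5634]), array([201.7714,  96.4351]), array([188.9924, 105.8625]), array([277.522 ,  59.0979]), array([177.9167,  66.9826]), array([228.2623,  96.0609])]
```

Call:
apply_moves([
  {"translation":[0,0.06,0],"twist":0,"hand":0},
  {"translation":[0,0.06,0],"twist":0,"hand":0},
  {"translation":[0,0,0],"twist":0,"hand":0},
  {"translation":[0,-0.2,0],"twist":0,"hand":0},
  {"translation":[0,-0.2,0],"twist":0,"hand":0},
  {"translation":[0,0,-0.4],"twist":0,"hand":0},
  {"translation":[0,0,-0.4],"twist":0,"hand":0},
  {"translation":[0,0,-0.4],"twist":0,"hand":0},
])

```text
time: 5.55
tool_pos: [0.5624, -0.0776, 0.2022]
tool_rot: [-0.0, -0.004, 1.0, 0.0]
contact_force: [0.9, -0.4, 0.7]
gripper_width: 0.002
grasp_force: 0.0
```

Call:
apply_moves([
  {"translation":[0.4,0.3,0],"twist":0,"hand":0},
  {"translation":[0.4,0.3,0],"twist":0,"hand":0},
  {"translation":[0.4,0.3,0],"twist":0,"hand":0},
  {"translation":[0,0.3,0],"twist":0,"hand":0},
  {"translation":[0,0,0],"twist":0,"hand":0},
  {"translation":[0,0,0],"twist":0,"hand":0},
])

```text
time: 6.15
tool_pos: [0.4418, 0.0416, 0.2016]
tool_rot: [0.0, -0.005, 1.0, -0.0]
contact_force: [-0.6, 0.1, -0.1]
gripper_width: 0.002
grasp_force: 0.0
```

```bash
python3 - <<'E'
from h import *
c=get_calibration('wrist');f=grab_frame('wrist')[:,:,::-1];print(state()['tool_pos'])
np.savez('w4.npz',K=c['camera_matrix'],P=c['pose'])
cv2.imwrite('pics/w4f.png',f)
cv2.imwrite('pics/w4.png',cv2.resize(f,(768,576),interpolation=cv2.INTER_CUBIC))
E
```

```text
[0.4421 0.041  0.2016]
```

View pics/w4.png

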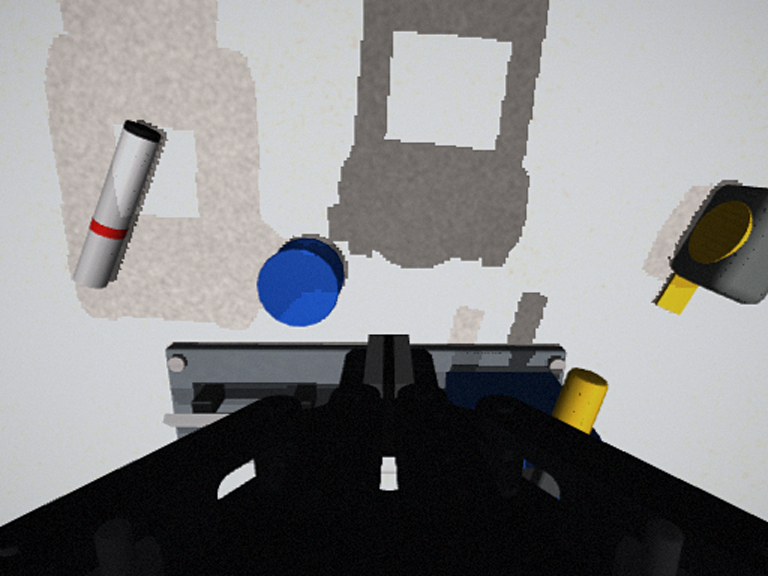

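The gripper hides the mouth in this view. The plate's corners show at (166,343) and (565,346). I'll shift the camera to above the mouth.

Call:
apply_moves([
  {"translation":[-0.4,0.08,0],"twist":0,"hand":0},
  {"translation":[-0.4,0.08,0],"twist":0,"hand":0},
  {"translation":[-0.4,0.08,0],"twist":0,"hand":0},
  {"translation":[-0.4,0.08,0],"twist":0,"hand":0},
  {"translation":[-0.4,0.08,0],"twist":0,"hand":0},
  {"translation":[0,0,0],"twist":0,"hand":0},
  {"translation":[0,0,0],"twist":0,"hand":0},
])

```text
time: 6.9
tool_pos: [0.6422, 0.082, 0.1999]
tool_rot: [-0.001, -0.004, 1.0, -0.0]
contact_force: [-0.0, 0.1, 0.7]
gripper_width: 0.003
grasp_force: 0.0
```

```bash
python3 - <<'E'
from h import *
c=get_calibration('wrist');f=grab_frame('wrist')[:,:,::-1];print(state()['tool_pos'],c['pose'])
np.savez('w5.npz',K=c['camera_matrix'],P=c['pose'])
cv2.imwrite('pics/w5f.png',f)
cv2.imwrite('pics/w5.png',cv2.resize(f,(768,576),interpolation=cv2.INTER_CUBIC))
E
```

```text
[0.6415 0.0821 0.2005] [[-0.0084 -0.9639 -0.2661  0.5742]
 [ 1.     -0.008  -0.0028  0.0825]
 [ 0.0005 -0.2661  0.9639  0.3203]
 [ 0.      0.      0.      1.    ]]
```

View pics/w5.png

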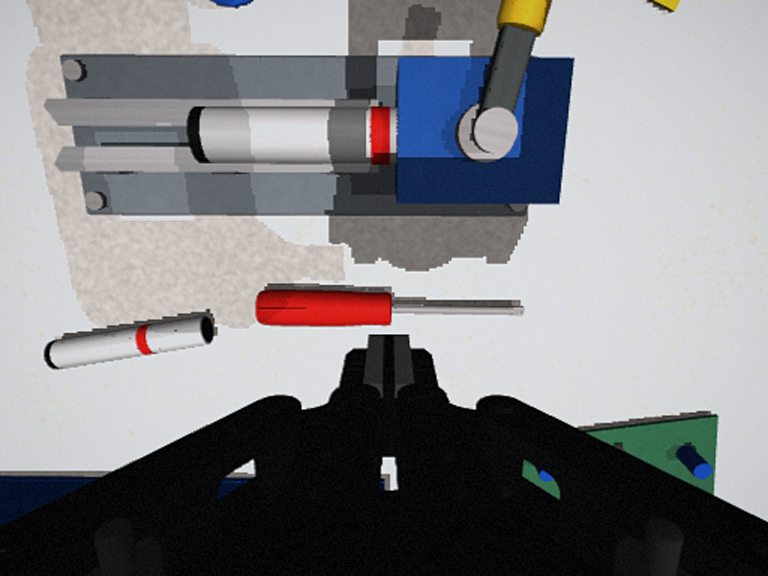

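This is a clear top view of the mouth: band at columns 371–390 on row 135, the block's face edge-on at column 398, tail at about column 190. The block's top corners are (398,57), (574,59), (560,203), (398,203), the plate corners are (61,55) and (87,214), and the pivot is at (490,133).

```bash
python3 - <<'E'
from h import *
d=np.load('w5.npz');c=dict(camera_matrix=d['K'],pose=d['P'])
obj=np.array([[45,33,95],[125,33,95],[125,-33,95],[45,-33,95],[-165,50,12],[-165,-50,12]])*1e-3
pix=np.array([[398,57],[574,59],[560,203],[398,203],[61,55],[87,214]])/1.5
r=fit(c,obj,pix,[.5645,.040,1.572]);p=r.x;print(p,r.fun)
for n,u,z in(('bandL',(371,135),.075),('bandR',(390,135),.075),('facetop',(398,135),.095),('tail',(189,135),.06),('piv',(495,130),.125),('gripin',(524,28),.113)):
    w=ray(c,u[0]/1.5,u[1]/1.5,z);print(n,w,S(p,w))
E
```

```text
[0.5648 0.0424 1.5778] [ 0.6346  0.0894  0.6249 -1.0428  0.0362  0.5642 -0.0662  0.4103 -2.2341
 -0.4854 -0.6616  1.0887]
bandL [0.5646 0.0737 0.075 ] [0.0313 0.     0.075 ]
bandR [0.5645 0.0835 0.075 ] [0.0411 0.     0.075 ]
facetop [0.5653 0.0873 0.095 ] [ 0.0448 -0.0007  0.095 ]
tail [ 0.5648 -0.0265  0.06  ] [-0.0689  0.0005  0.06  ]
piv [0.5642 0.1264 0.125 ] [0.0839 0.0001 0.125 ]
gripin [0.5235 0.1382 0.113 ] [0.096  0.0406 0.113 ]
```

Call:
apply_moves([
  {"translation":[0.2,-0.4,0],"twist":0,"hand":0},
  {"translation":[0.2,-0.4,0],"twist":0,"hand":0},
  {"translation":[0.2,-0.4,0],"twist":0,"hand":0},
  {"translation":[0.2,-0.4,0],"twist":0,"hand":0},
  {"translation":[0,0,0],"twist":0,"hand":0},
  {"translation":[0,0,0.4],"twist":0,"hand":0},
  {"translation":[0,0,0.4],"twist":0,"hand":0},
  {"translation":[0,0,0.3],"twist":0,"hand":0},
])

```text
time: 7.75
tool_pos: [0.5614, -0.0774, 0.0897]
tool_rot: [-0.0, -0.004, 1.0, 0.0]
contact_force: [-0.3, 0.7, -0.1]
gripper_width: -0.002
grasp_force: 0.0
```

Call:
apply_moves([
  {"translation":[0,0,0.1],"twist":0,"hand":0},
  {"translation":[0,0,0],"twist":0,"hand":0},
  {"translation":[0,0,0],"twist":0,"hand":0},
])

```text
time: 8.05
tool_pos: [0.5639, -0.0778, 0.0832]
tool_rot: [0.001, -0.005, 1.0, -0.0]
contact_force: [-0.8, 0.5, 1.3]
gripper_width: -0.002
grasp_force: 0.0
```

Call:
apply_moves([
  {"translation":[0,0.12,0],"twist":0,"hand":0},
  {"translation":[0,0.12,0],"twist":0,"hand":0},
  {"translation":[0,0.08,0],"twist":0,"hand":0},
  {"translation":[0,0.06,0],"twist":0,"hand":0},
  {"translation":[0,0.05,0],"twist":0,"hand":0},
  {"translation":[0,0.055,0],"twist":0,"hand":0},
  {"translation":[0,0,0],"twist":0,"hand":0},
  {"translation":[0,0,0],"twist":0,"hand":0},
])

```text
time: 8.85
tool_pos: [0.5623, -0.0289, 0.0811]
tool_rot: [-0.0, -0.005, 1.0, 0.0]
contact_force: [-0.3, -1.1, -1.4]
gripper_width: 0.004
grasp_force: 0.0
```

Call:
apply_moves([
  {"translation":[0,-0.2,0],"twist":0,"hand":0},
  {"translation":[0,-0.2,0],"twist":0,"hand":0},
  {"translation":[0,0,-0.4],"twist":0,"hand":0},
  {"translation":[0,0,-0.4],"twist":0,"hand":0},
  {"translation":[0,0,-0.4],"twist":0,"hand":0},
  {"translation":[-0.2,0.4,0],"twist":0,"hand":0},
  {"translation":[-0.2,0.4,0],"twist":0,"hand":0},
  {"translation":[-0.2,0.4,0],"twist":0,"hand":0},
])

```text
time: 9.65
tool_pos: [0.6223, 0.0523, 0.2018]
tool_rot: [0.0, -0.004, 1.0, 0.0]
contact_force: [0.9, -0.4, -0.5]
gripper_width: -0.002
grasp_force: 0.0
```

Call:
apply_moves([
  {"translation":[-0.2,0.4,0],"twist":0,"hand":0},
  {"translation":[0,0,0],"twist":0,"hand":0},
  {"translation":[0,0,0],"twist":0,"hand":0},
])

```text
time: 9.95
tool_pos: [0.6412, 0.0923, 0.2006]
tool_rot: [-0.001, -0.005, 1.0, -0.0]
contact_force: [-1.2, -0.2, -0.7]
gripper_width: 0.0
grasp_force: 0.0
```

```bash
python3 - <<'E'
from h import *
c=get_calibration('wrist');f=grab_frame('wrist')[:,:,::-1];print(state()['tool_pos'],c['pose'][:3,3])
np.savez('w6.npz',K=c['camera_matrix'],P=c['pose'])
cv2.imwrite('pics/w6f.png',f)
cv2.imwrite('pics/w6.png',cv2.resize(f[:200],None,fx=1.5,fy=1.5,interpolation=cv2.INTER_CUBIC))
E
```

```text
[0.641  0.0914 0.2007] [0.5731 0.0926 0.321 ]
```

View pics/w6.png

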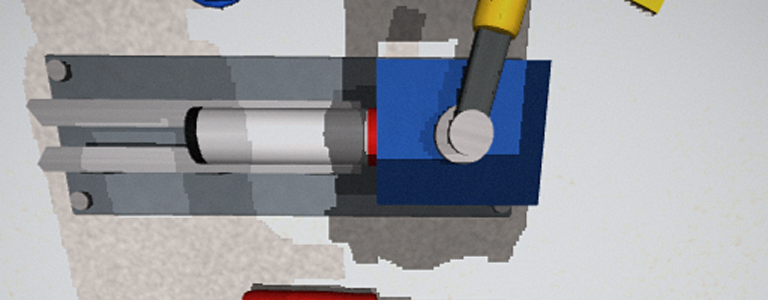

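The band's left edge is at column 367.5 and the face at column 377 (about 1.9 px/mm). So half the band is showing and the mouth sits at the band's middle to within about 1 mm, with the lever still unlocked. Next I'll swing the lever.

Call:
apply_moves([
  {"translation":[0.36,0.02,0],"twist":0,"hand":0},
  {"translation":[0.36,0.02,0],"twist":0,"hand":0},
  {"translation":[0.36,0.02,0],"twist":0,"hand":0},
  {"translation":[0.37,0.03,0],"twist":0,"hand":0},
  {"translation":[0,0,0],"twist":0,"hand":0},
  {"translation":[0,0,0.35],"twist":0,"hand":0},
  {"translation":[0,0,0.25],"twist":0,"hand":0},
  {"translation":[0,0,0.15],"twist":0,"hand":0},
])

```text
time: 10.8
tool_pos: [0.4954, 0.0981, 0.1243]
tool_rot: [-0.001, -0.004, 1.0, -0.0]
contact_force: [-1.0, -0.5, 0.2]
gripper_width: -0.003
grasp_force: 0.0
```

Call:
apply_moves([
  {"translation":[0,0,0],"twist":0,"hand":0},
  {"translation":[0,0,0],"twist":0,"hand":0},
])

```text
time: 11.0
tool_pos: [0.4969, 0.0988, 0.1269]
tool_rot: [0.0, -0.004, 1.0, -0.0]
contact_force: [0.5, -0.7, -0.1]
gripper_width: -0.003
grasp_force: 0.0
```

Call:
apply_moves([
  {"translation":[0,0.15,0],"twist":0,"hand":0},
  {"translation":[0,0.15,0],"twist":0,"hand":0},
  {"translation":[0,0.15,0],"twist":0,"hand":0},
  {"translation":[-0.035,0.095,0],"twist":0,"hand":0},
  {"translation":[-0.035,0.095,0],"twist":0,"hand":0},
  {"translation":[-0.065,0.08,0],"twist":0,"hand":0},
  {"translation":[-0.065,0.08,0],"twist":0,"hand":0},
])

```text
time: 11.7
tool_pos: [0.5156, 0.1801, 0.1259]
tool_rot: [-0.001, -0.005, 1.0, -0.0]
contact_force: [-0.6, -2.1, -0.2]
gripper_width: 0.003
grasp_force: 0.9
```

Call:
apply_moves([
  {"translation":[-0.09,0.05,0],"twist":0,"hand":0},
  {"translation":[-0.09,0.05,0],"twist":0,"hand":0},
  {"translation":[-0.05,0.01,0],"twist":0,"hand":0},
  {"translation":[-0.05,0.01,0],"twist":0,"hand":0},
  {"translation":[0,0,0],"twist":0,"hand":0},
])

```text
time: 12.2
tool_pos: [0.5431, 0.192, 0.1259]
tool_rot: [-0.001, -0.004, 1.0, 0.0]
contact_force: [-3.2, 1.6, -1.2]
gripper_width: 0.002
grasp_force: 1.6
```

Call:
apply_moves([
  {"translation":[-0.03,0,0],"twist":0,"hand":0},
  {"translation":[0,0,0],"twist":0,"hand":0},
])

```text
time: 12.4
tool_pos: [0.5435, 0.192, 0.1258]
tool_rot: [-0.004, -0.005, 1.0, 0.0]
contact_force: [-12.7, 0.8, 6.1]
gripper_width: 0.0
grasp_force: 6.4
```

The force rises against the stop. I'll back off, rise and check.

Call:
apply_moves([
  {"translation":[0.2,0,0],"twist":0,"hand":0},
  {"translation":[0.2,0,0],"twist":0,"hand":0},
  {"translation":[0,0,-0.3],"twist":0,"hand":0},
  {"translation":[0,0,-0.4],"twist":0,"hand":0},
  {"translation":[-0.4,-0.28,0],"twist":0,"hand":0},
  {"translation":[-0.4,-0.28,0],"twist":0,"hand":0},
  {"translation":[-0.4,-0.28,0],"twist":0,"hand":0},
  {"translation":[-0.2,-0.15,0],"twist":0,"hand":0},
])

```text
time: 13.2
tool_pos: [0.6507, 0.0909, 0.1973]
tool_rot: [0.002, -0.003, 1.0, -0.0]
contact_force: [-0.4, 0.1, -0.4]
gripper_width: 0.003
grasp_force: 0.0
```

Call:
apply_moves([
  {"translation":[0,0,0],"twist":0,"hand":0},
  {"translation":[0,0,0],"twist":0,"hand":0},
])

```text
time: 13.4
tool_pos: [0.6477, 0.0932, 0.1964]
tool_rot: [0.0, -0.004, 1.0, 0.0]
contact_force: [-0.0, 0.9, 0.1]
gripper_width: -0.001
grasp_force: 0.0
```

```bash
python3 - <<'E'
from h import *
c=get_calibration('wrist');f=grab_frame('wrist')[:,:,::-1];print(state()['tool_pos'],c['pose'][:3,3])
cv2.imwrite('pics/w7.png',cv2.resize(f[:200],None,fx=1.5,fy=1.5,interpolation=cv2.INTER_CUBIC))
E
```

```text
[0.6471 0.0938 0.1964] [0.5794 0.0937 0.3167]
```

View pics/w7.png

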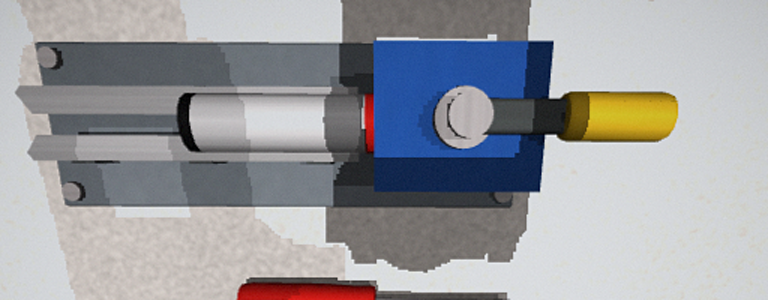

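The lever points along the stand's +x, grip at (620,117), which is its stop. The band's visible half is unchanged at columns 364–374.

```bash
python3 -c "from plant import *; print(job_done())"
```

```text
the job is handed in; nothing more can be done
None
```

I slid the tube in until the mouth stood at the middle of the red band (about 1 mm by camera), swung the lever to its stop, touched no bystander, and handed the job in at about 13.5 s; no verdict came back.

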